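# Load the sample tub and hold the mirror for the bench camera

### The arm

A 6-joint arm with a two-finger parallel gripper is mounted at the origin on the work surface. World frame = base frame: x ahead of the robot, y to its left, z up, the work surface at z = 0. Lengths are in mm, angles in degrees, forces in N, time in s.
With the tool pointing down it reaches from about 300 to 850 mm from the base axis. Payload 4.2 kg.
Tool frame: the origin (TCP) lies between the finger pads; the fingertips stand 22 mm ahead of it and the grasp point (between the pads) lies 3 mm ahead of it; z points along the fingers, y is the direction in which the jaws open and shut (so a half turn about z gives the same grasp; the last joint's range is limited). The gripper opens to 91 mm and grips with 3 to 60 N. Pads are 32 mm wide; open, the fingers measure 118 mm over their backs; the gripper's body (76 mm by 178 mm) begins 60 mm behind the grasp point.
Start: joints at [-68.927, 18.312, 89.639, -0, 72.044, -1.146], TCP at [217.442, -532.316, 235.976] pointing down, gripper open.
Joint ranges: [-177.97, 177.97], [-48.28, 115.42], [12.27, 149.76], [-77.06, 257.06], [2.81, 150.46], [-146.56, 146.56]. Speed limits (degrees/s): [147.25, 147.25, 180, 180, 180, 180].

### API

Orientations are given as [roll, pitch, yaw] about the fixed x, y, z axes, in that order (R = Rz(yaw) Ry(pitch) Rx(roll)).
In Python, from workcell import telemetry, cams, env gives the robot as it stands.
- The arm moves only by the shell command python3 -m inch 'ROWS' [FORCE]. ROWS is JSON, a list of rows, each an object of numbers: "x", "y", "z": the shift along the tool's x, y, z in cm; "yaw": the turn about the tool's z in units of 5 degrees (1.0 is 5 degrees); "gripper": the gripper's target within -1 to 1 (fully open at 1, half-way at 0, shut at -1). A call has 1 to 12 rows; each row shifts and turns the commanded pose from where the row before left it, along the tool's axes as they then stand; what a row does not reach is not made up. A row lasts 1/12 s, in which the tool goes at most 41.7 mm and 7.16 degrees, less where a joint would pass 70% of its speed; a pose out of reach is approached as far as the arm can. A call is refused whole if a number of a shift passes 4.17 or a number of a turn 1, either way. A call with a gripper value outside its range is refused whole. The fingers move at their own pace and stop on an object; FORCE is the grip in N (left out, the last holds). Time passes only in rows, so rows that do not move let the fingers close. It gives the time, the measured TCP pose, the force and the opening at its end, in the units of the state.
- telemetry.state(): the state, without advancing time (a new reading comes with each control period).
- cams.grab_frame(name): name is "side" or "top"; returns a dict with "pixels" (400x640x3 uint8, red, green, blue), "mtx" (3x3 intrinsics, pixels), "distortion" ([k1, k2, p1, p2, k3] as OpenCV has them; the pictures are not rectified), "rvec" (rotation vector, rad) and "tvec" (3), from world to camera coordinates, as OpenCV has them. Camera axes: x right, y down, z forward; pixel columns grow to the right and rows downward; lengths in mm; the calibration is good to about 2 mm. A picture is of the moment at which its call begins. There is no depth.
- env.job_done(): hands the job in, once; it reports no verdict.
The state is a dict: "time_s": time; "qpos": joint angles; "qvel": joint speeds; "effort": joint torques, N m; "ee_pos": TCP position; "ee_rot": TCP orientation; "force": force on the tool from outside, world axes, zero at the start; "torque": the same for the moment, N m; "gripper_width": finger opening in mm.
Only numpy, scipy, OpenCV 4.12 (cv2) and the standard library are available. Lean on these libraries where they do the work, as an engineer would, in place of code of your own. Each camera call takes 0.05 s, during which the arm holds its last target. There are 200 camera calls.

### The job

Put the amber bottle, the green jar and the sample tube into the tub, the bottle and jar standing upright on its floor. Then turn the spring-loaded mirror by its blue grip until the tub's orange tag shows to the bench camera in the middle of the mirror, and finish while still holding the grip at that angle (let go and it springs back). Leave the other things on the bench where they are.

Things in the scene. Friction and masses are not known exactly. Their poses are not given: they have to be found in the camera images.
- bottle: Small amber glass bottle with blue screw cap and paper label, loose, standing upright. 40 mm diameter, 90 mm high; straight body up to about 55 mm, narrower neck and cap (20 mm) above. About 0.12 kg. Origin: centre of its underside, z up.
- jar: Small green glass jar with white lid, loose, standing upright. 50 mm diameter up to 25 mm height, narrowing to 41 mm above; lid 45 mm wide, from 39 mm to the top at 55 mm. About 0.10 kg. Origin: centre of its underside, z up.
- tube: Clear sample tube lying on the bench, with a red square cap (22 mm) at its +x end and a white square foot (22 mm) at its -x end; it does not roll. 102 mm long along its x axis, the clear barrel between the ends is 18 mm in diameter, its axis 11 mm above the underside. About 0.03 kg. Origin: centre of its underside, z up while it lies as at the start.
- tub: Pale open rectangular tub clamped to the bench (it does not move): 260 mm along its x, 180 mm along its y, 60 mm high, walls and floor 4 mm thick. Small clamps 8 mm high stick out 20 mm at both x ends. The orange tag stands on its +y wall. Origin: centre of its underside on the bench, z up.
- tag (a point): Centre of the round orange dot (28 mm) of the tag, 70 mm above the bench, facing outward along the tub's +y, at (80, 97, 70) mm in the tub's frame. Its white plate is 44 mm wide along the tub's x and has an orange strip along its top edge, 94 mm above the bench (the tub's rim is at 60 mm).
- mirror: Upright flat mirror, 80 x 76 mm, black frame (90 x 86), on a vertical axis through its origin (21 mm above the bench) and its face; mirror centre 90 mm up. x lies level along the face, the face looks along -y, z up. It rests on a stop and turns only counter-clockwise from above, to 1.5 rad; needed: 0.5 to 1.1. Return spring 0.02 N m at the stop, +0.06 N m per rad. The reflection turns twice that.
- mirror_grip (a point): Centre of the mirror's blue grip: an upright bar on the mirror's turning axis above the mirror, 44 mm along the mirror's x, 12 mm thick along its y, 32 mm high, centre 153 mm above the bench (top 169 mm, foot 137 mm; the mirror frame's top edge is at 133 mm). Axes as the mirror. To be pinched from above across its thickness and turned.
- lens (a point): Centre of the bench camera's front lens, 90 mm above the bench, 145 mm from the mirror's axis. The camera is a black box, 115 mm high, fixed on the same steel base as the mirror, looking level and straight at the mirror's axis. The base does not move.
- sight: Not an object: an imaginary pointer on the mirror's axis, 90 mm above the bench, turning with the mirror (twice as far). Its x axis is the level direction in which the camera's line of sight goes on after reflection at the middle of the mirror. The tag shows in the middle when this x axis, seen from above, points at it. z up.
- flask: Bystander: glass conical flask, 84 mm wide foot, 125 mm high. Origin: centre of its underside.
- beaker: Bystander: glass beaker, 70 mm wide, 85 mm high. Origin: centre of its underside.
- wash_bottle: Bystander: white wash bottle with blue cap and spout along its x, 64 mm wide, 178 mm high. Origin: centre of its underside.
- petri_dish: Bystander: closed flat round dish, 68 mm wide, 15 mm high. Origin: centre of its underside.
- scoop: Bystander: steel spoon, 160 mm long, lying on the bench. Origin: centre of its underside.

How it is judged (in metres and radians):
On the way, in this order (a step that is already met when the one before it is completed fails the run):
1. bottle, jar and tube are in the tub and released, bottle and jar standing upright on its floor (x of bottle in the frame of tub between -0.122 and 0.122 m and y of bottle in the frame of tub between -0.082 and 0.082 m and z of bottle in the frame of tub between -0.005 and 0.012 m and linear speed of each of bottle, jar, tube below 0.03 m/s and contact force between each of bottle, jar, tube and the fingers below 0.3 N and x of jar in the frame of tub between -0.122 and 0.122 m and y of jar in the frame of tub between -0.082 and 0.082 m and z of jar in the frame of tub between -0.005 and 0.012 m and x of tube in the frame of tub between -0.122 and 0.122 m and y of tube in the frame of tub between -0.082 and 0.082 m and z of tube in the frame of tub between -0.005 and 0.042 m and angle between each of bottle, jar's own z axis and vertical below 0.2 rad), for 0.2 s.
2. the mirror is held by its grip so that the orange tag shows to the bench camera in the middle of the mirror (y of tag in the frame of sight between -0.04 and 0.04 m and x of tag in the frame of sight above 0.1 m and angular speed of mirror below 0.1 rad/s and contact force between mirror and the fingers above 1 N and distance between the grasp point and mirror_grip below 0.045 m), for 0.5 s.
At the end, for the whole second after the job is handed in: Bottle, jar and tube rest released in the tub below its rim, bottle and jar on its floor, upright within 0.2 rad. The fingers still press the grip (over 1 N, grasp within 45 mm of its centre) and hold it still; seen from above, the reflected line of sight passes within 40 mm of the tag's centre (all of step 1 and all of step 2); the arm keeps its last pose, push and grip.
It fails at once if a bystander is moved by more than 30 mm (distance of any of flask, beaker, wash_bottle, petri_dish, scoop from where it was at the start of the episode above 0.03 m).
It also fails if it takes over 72 s, if anything falls off the work surface, if the arm or the gripper's body presses on something with over 40 N, if the wrist force passes 120 N, or if a joint passes its speed limit or range.

## Working session

There is one attempt and no reset: what is moved stays moved. The work goes in short steps, Python scripts to look and compute and a shell command to move; the robot and the scene stay as the last step left them, time stands still between calls to the robot, and variables do not carry over. Pictures are saved under pics/ and viewed, about 8 in all and at most 12, crops included, and the job is handed in when it is done.

```bash
mkdir -p pics; ls
cat > h.py <<'E'
import numpy as np,cv2
from workcell import telemetry,cams,env
def grab(n,f):
    g=cams.grab_frame(n); cv2.imwrite(f,g["pixels"][:,:,::-1]); np.savez(f[:-4]+'.npz',**{k:np.array(v) for k,v in g.items()}); return g
def ray(g,uv):
    K,D=np.array(g["mtx"],float),np.array(g["distortion"],float)
    R=cv2.Rodrigues(np.array(g["rvec"],float))[0];t=np.array(g["tvec"],float).ravel()
    p=cv2.undistortPoints(np.array([[uv]],float),K,D)[0,0]
    return -R.T@t, R.T@np.array([p[0],p[1],1])
def at(g,uv,z):
    c,d=ray(g,uv); return c+d*(z-c[2])/d[2]
def proj(g,P):
    return cv2.projectPoints(np.array(P,float).reshape(-1,1,3),np.array(g["rvec"],float),np.array(g["tvec"],float),np.array(g["mtx"],float),np.array(g["distortion"],float))[0].reshape(-1,2)
E
python3 - <<'E'
from h import *
for n in("top","side"):
    g=grab(n,f"pics/{n}0.png"); print(n,ray(g,(320,200)))
s=telemetry.state();print(s)
E
```

```text
pics
top (array([ 270.36486263,  -30.54490153, 1516.4494683 ]), array([ 2.17785314e-01,  5.94109986e-04, -9.76022804e-01]))
side (array([ 353.24353788, -759.12361379, 1025.26652941]), array([ 0.20430982,  0.62298611, -0.75509147]))
{'time_s': 0.1, 'qpos': array([-6.89244520e+01,  1.83474355e+01,  8.96981615e+01,  1.54625079e-04,
        7.20463950e+01, -1.14617633e+00]), 'qvel': array([-0.08175135,  0.00708592, -0.15979044,  0.02012558,  0.03107169,
        0.06235999]), 'effort': array([-7.80187690e-06, -4.13334811e+01, -2.32510561e+01,  7.28219049e-02,
        4.21467377e-02, -5.32547472e-05]), 'ee_pos': array([ 217.30788594, -531.9006024 ,  235.21828823]), 'ee_rot': array([-1.79908029e+02, -1.98712570e-03,  2.22216749e+01]), 'force': array([-0.00151809,  0.91809963,  0.1141193 ]), 'torque': array([ 0.02490578,  0.00135798, -0.00168465]), 'gripper_width': 91.32657300551148}
```

View pics/top0.png

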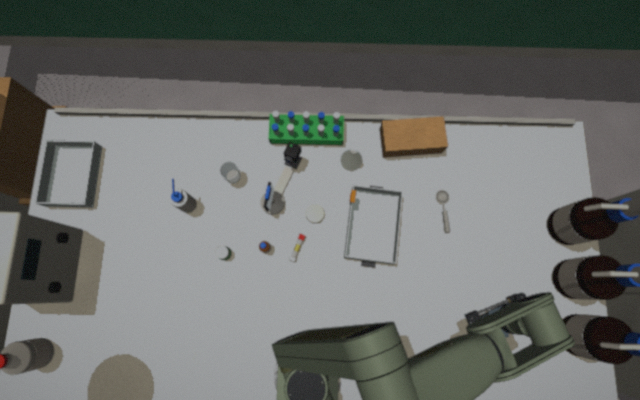

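View pics/side0.png

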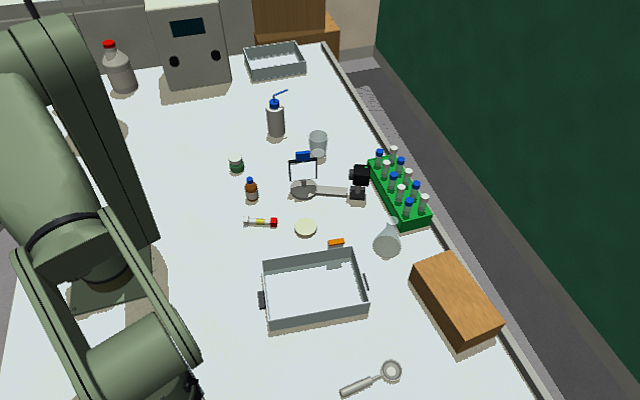

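Overview: the top view shows the bottle ~(265,246), jar ~(224,253), tube ~(299,248), tub ~(374,226) and mirror ~(270,197). I'll enlarge both pictures to measure.

Run:
```python
import cv2
a=cv2.imread('pics/top0.png')[130:280,200:420]; cv2.imwrite('pics/topc.png',cv2.resize(a,None,fx=3.6,fy=3.6,interpolation=cv2.INTER_CUBIC))
a=cv2.imread('pics/side0.png')[140:340,220:420]; cv2.imwrite('pics/sidec.png',cv2.resize(a,None,fx=3,fy=3,interpolation=cv2.INTER_CUBIC))
```

```text
(no output)
```

View pics/topc.png

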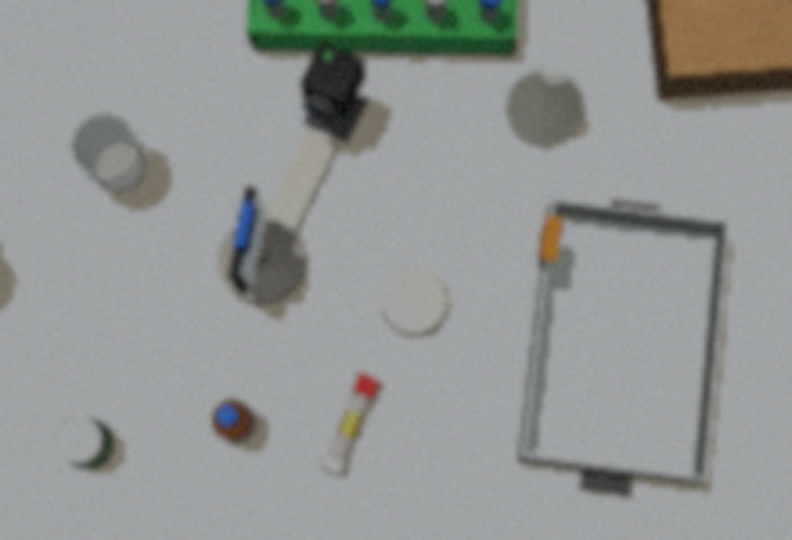

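View pics/sidec.png

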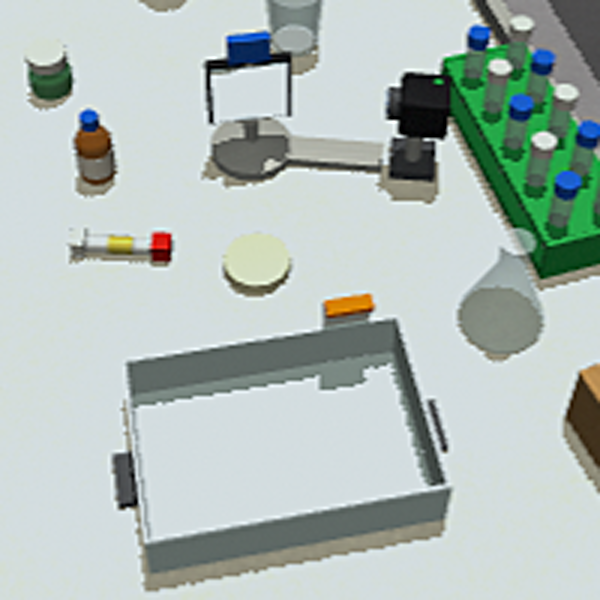

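```bash
cat > m.py <<'E'
from h import *
T=dict(np.load('pics/top0.npz'));S=dict(np.load('pics/side0.npz'))
tf=lambda x,y:(200+(x+.5)/3.6-.5,130+(y+.5)/3.6-.5)
sf=lambda x,y:(220+(x+.5)/3-.5,140+(y+.5)/3-.5)
def P(n,t,s,z):
    print(n,*( [at(T,tf(*t),z).round(0)[:2]] if t else ['-']),*([at(S,sf(*s),z).round(0)[:2]] if s else ['-']))
P('bottlecap',(228,414),(89,115),90)
P('jarlid',(82,441),(46,48),55)
P('tubecap',(367,386),(161,234),22);P('tubefoot',(335,466),(78,232),22)
P('rimA',(555,206),(396,321),60);P('rimB',(724,226),(450,490),60);P('rimC',(519,460),(128,363),60);P('rimD',(703,484),(148,543),60)
P('tagtop',(551,238),(349,298),94)
P('grip',(245,225),(248,35),169)
P('gripE1',(251,203),(269,33),169);P('gripE2',(239,248),(228,36),169)
P('frE1',(251,190),(290,56),133);P('frE2',(240,288),(207,60),133)
P('disc',(272,265),(251,150),10)
P('camtop',(333,65),(425,76),115)
P('lens',None,(393,103),90)
P('petri',(415,300),(257,260),15);P('beaker',(120,165),(294,38),0);P('flask',(545,110),(500,318),0)
P('arm bar ends',(270,220),(290,150),12);P('arm bar ends',(325,140),(380,155),12)
E
python3 m.py
```

```text
bottlecap [428. 162.] [425. 163.]
jarlid [403. 306.] [403. 314.]
tubecap [467.  34.] [467.  43.]
tubefoot [387.  63.] [387.  70.]
rimA [ 647. -150.] [ 647. -153.]
rimB [ 630. -319.] [ 630. -327.]
rimC [ 393. -117.] [ 400. -124.]
rimD [ 374. -294.] [ 378. -297.]
tagtop [ 606. -144.] [ 604. -138.]
grip [594. 144.] [593. 148.]
gripE1 [615. 140.] [614. 144.]
gripE2 [572. 149.] [573. 152.]
frE1 [637. 145.] [635. 143.]
frE2 [542. 151.] [552. 162.]
disc [590. 135.] [589. 137.]
camtop [771.  73.] [766.  91.]
lens - [730.  87.]
petri [556. -12.] [552. -13.]
beaker [696. 300.] [691. 305.]
flask [ 767. -144.] [ 764. -142.]
arm bar ends [637. 139.] [630. 123.]
arm bar ends [725.  86.] [721.  87.]
```

Measured: bottle (427,162), jar (403,310), tube centre (427,52) axis −19°, tub centre (512,−222) at −6.7°, grip (593,146) rest about −12°, lens direction about −21°. The two views agree within about 8 mm, and the mirror-to-lens distance (149 against 145) and the tag offset match the given sizes.

```bash
cat > go.py <<'E'
import sys
from h import *
# usage: go.py x y yaw : turn first, then shifts in tool axes (cm); z shift given for TCP height
x,y,z,yaw=map(float,sys.argv[1:5]); s=telemetry.state(); p=s["ee_pos"]; y0=s["ee_rot"][2]
d=np.array([x,y])-p[:2]; a=np.radians(yaw)
print("t",round(s["time_s"],1),"yaw units",round(-((yaw-y0+180)%360-180)/5,2),"tool x",round((d@[np.cos(a),np.sin(a)])/10,2),"y",round((d@[np.sin(a),-np.cos(a)])/10,2),"z",round((p[2]-z)/10,2), "q6",s["qpos"][5].round(0))
E
python3 go.py 427 52 24 161
```

```text
t 0.1 yaw units -27.76 tool x -0.82 y 62.04 z 21.12 q6 -1.0
```

```bash
python3 -m inch '[{"yaw":-1},{"yaw":-1},{"yaw":-1},{"yaw":-1},{"yaw":-1},{"yaw":-1},{"yaw":-1},{"yaw":-1},{"yaw":-1},{"yaw":-1},{"yaw":-1},{"yaw":-1}]' 10; python3 -m inch '[{"yaw":-1},{"yaw":-1},{"yaw":-1},{"yaw":-1},{"yaw":-1},{"yaw":-1},{"yaw":-1},{"yaw":-1},{"yaw":-1},{"yaw":-1},{"yaw":-1},{"yaw":-1}]'; python3 -m inch '[{"yaw":-1},{"yaw":-1},{"yaw":-1},{"yaw":-0.75},{}]'; python3 go.py 427 52 24 161
```

```text
t 0.1 yaw units -27.76 tool x -0.82 y 62.04 z 21.12 q6 -1.0invalid input
invalid input
invalid input
```

```bash
python3 -m inch '[{"x":0,"y":0,"z":0,"yaw":-1,"gripper":1}]' 10;  python3 -m inch '[{"x":0,"y":0,"z":0,"yaw":-1}]'
```

```text
time_s: 0.18
ee_pos: [217.3, -532.0, 235.4]
ee_rot: [-179.9, -0.0, 27.3]
force: [-0.4, -1.4, 0.1]
gripper_width: 91.3invalid input
```

```bash
python3 -m inch '[{"x":3,"y":0,"z":0,"yaw":-1,"gripper":1},{"x":3,"y":0,"z":0,"yaw":-1,"gripper":1},{"x":3,"y":0,"z":0,"yaw":-1,"gripper":1},{"x":3,"y":0,"z":0,"yaw":-1,"gripper":1},{"x":3,"y":0,"z":0,"yaw":-1,"gripper":1},{"x":3,"y":0,"z":0,"yaw":-1,"gripper":1},{"x":3,"y":0,"z":0,"yaw":-1,"gripper":1},{"x":3,"y":0,"z":0,"yaw":-1,"gripper":1},{"x":3,"y":0,"z":0,"yaw":-1,"gripper":1},{"x":3,"y":0,"z":0,"yaw":-1,"gripper":1},{"x":3,"y":0,"z":0,"yaw":-1,"gripper":1},{"x":3,"y":0,"z":0,"yaw":-1,"gripper":1}]'; python3 -m inch '[{"x":2,"y":0.5,"z":0,"yaw":-1,"gripper":1},{"x":2,"y":0.5,"z":0,"yaw":-1,"gripper":1},{"x":2,"y":0.5,"z":0,"yaw":-1,"gripper":1},{"x":2,"y":0.5,"z":0,"yaw":-1,"gripper":1},{"x":1,"y":1,"z":0,"yaw":-1,"gripper":1},{"x":1,"y":1,"z":0,"yaw":-1,"gripper":1},{"x":1,"y":1,"z":0,"yaw":-1,"gripper":1},{"x":1,"y":1,"z":0,"yaw":-1,"gripper":1},{"x":1,"y":1,"z":0,"yaw":-1,"gripper":1},{"x":1,"y":1,"z":0,"yaw":-1,"gripper":1},{"x":0,"y":1,"z":0,"yaw":-1,"gripper":1},{"x":0,"y":1,"z":0,"yaw":-1,"gripper":1}]'; python3 -m inch '[{"x":0,"y":1,"z":0,"yaw":-1,"gripper":1},{"x":0,"y":1,"z":0,"yaw":-1,"gripper":1},{"x":0,"y":0,"z":0,"yaw":-0.7,"gripper":1},{"x":0,"y":0,"z":0,"yaw":0,"gripper":1}]'; python3 go.py 427 52 24 161
```

```text
time_s: 1.18
ee_pos: [416.4, -250.1, 235.5]
ee_rot: [-180.0, -0.0, 87.5]
force: [0.6, 0.9, 1.2]
gripper_width: 91.3
time_s: 2.18
ee_pos: [464.2, -73.7, 235.7]
ee_rot: [-180.0, -0.0, 147.5]
force: [-0.0, -0.4, 0.9]
gripper_width: 91.0
time_s: 2.52
ee_pos: [474.4, -56.7, 235.5]
ee_rot: [-180.0, -0.0, 160.8]
force: [0.0, 0.1, -0.4]
gripper_width: 91.3
t 2.5 yaw units -0.03 tool x 8.02 y 8.74 z 21.15 q6 -79.0
```

```bash
python3 -m inch '[{"x":2,"y":2.2,"z":0,"yaw":0,"gripper":1},{"x":2,"y":2.2,"z":0,"yaw":0,"gripper":1},{"x":2,"y":2.2,"z":0,"yaw":0,"gripper":1},{"x":2,"y":2.1,"z":0,"yaw":0,"gripper":1},{"x":0,"y":0,"z":3,"yaw":0,"gripper":1},{"x":0,"y":0,"z":3,"yaw":0,"gripper":1},{"x":0,"y":0,"z":3,"yaw":0,"gripper":1},{"x":0,"y":0,"z":3,"yaw":0,"gripper":1},{"x":0,"y":0,"z":3,"yaw":0,"gripper":1},{"x":0,"y":0,"z":1,"yaw":0,"gripper":1},{"x":0,"y":0,"z":0,"yaw":0,"gripper":1}]'
python3 - <<'E'
from h import *
g=grab("side","pics/s1.png")["pixels"][:,:,::-1]
cv2.imwrite("pics/s1c.png",cv2.resize(g[130:280,170:370],None,fx=3,fy=3))
E
python3 go.py 427 52 24 161
```

```text
time_s: 3.43
ee_pos: [425.2, 50.9, 73.4]
ee_rot: [-179.8, -0.4, 160.6]
force: [-0.5, 0.2, -1.1]
gripper_width: 91.2
t 3.5 yaw units -0.07 tool x -0.0 y 0.1 z 5.09 q6 -65.0
```

View pics/s1c.png

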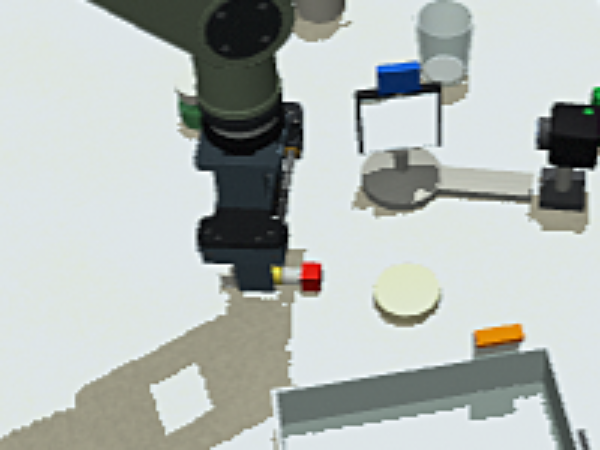

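The side view shows the gripper straddling the tube, with the red cap at crop (311,277) just clear of the fingers. I'll descend and grip.

```bash
python3 -m inch '[{"x":0,"y":0,"z":1.7,"yaw":0,"gripper":1},{"x":0,"y":0,"z":1.7,"yaw":0,"gripper":1},{"x":0,"y":0,"z":1.6,"yaw":0,"gripper":1},{"x":0,"y":0,"z":0,"yaw":0,"gripper":1},{"x":0,"y":0,"z":0,"yaw":0,"gripper":-1},{"x":0,"y":0,"z":0,"yaw":0,"gripper":-1},{"x":0,"y":0,"z":0,"yaw":0,"gripper":-1},{"x":0,"y":0,"z":0,"yaw":0,"gripper":-1},{"x":0,"y":0,"z":0,"yaw":0,"gripper":-1},{"x":0,"y":0,"z":0,"yaw":0,"gripper":-1},{"x":0,"y":0,"z":0,"yaw":0,"gripper":-1},{"x":0,"y":0,"z":0,"yaw":0,"gripper":-1}]' 10; python3 -m inch '[{"x":0,"y":0,"z":0,"yaw":0,"gripper":-1},{"x":0,"y":0,"z":0,"yaw":0,"gripper":-1},{"x":0,"y":0,"z":0,"yaw":0,"gripper":-1},{"x":0,"y":0,"z":0,"yaw":0,"gripper":-1}]' 10
```

```text
time_s: 4.48
ee_pos: [427.7, 51.4, 26.0]
ee_rot: [180.0, 0.0, 160.7]
force: [-0.0, 0.6, 0.4]
gripper_width: 40.7
time_s: 4.82
ee_pos: [427.7, 51.3, 25.9]
ee_rot: [-180.0, -0.0, 160.7]
force: [-0.4, 0.5, 0.3]
gripper_width: 17.6
```

```bash
python3 -m inch '[{"x":0,"y":0,"z":-2,"yaw":0,"gripper":-1},{"x":0,"y":0,"z":-3,"yaw":0,"gripper":-1},{"x":0,"y":0,"z":-3,"yaw":0,"gripper":-1},{"x":0,"y":0,"z":-3,"yaw":0,"gripper":-1},{"x":0,"y":0,"z":-3,"yaw":-1,"gripper":-1},{"x":0,"y":0,"z":0,"yaw":-1,"gripper":-1},{"x":0,"y":0,"z":0,"yaw":-0.5,"gripper":-1},{"x":0,"y":0,"z":0,"yaw":0,"gripper":-1}]'; python3 go.py 507 -262 31 173.3
```

```text
time_s: 5.48
ee_pos: [427.7, 51.4, 166.4]
ee_rot: [180.0, 0.1, 173.3]
force: [-0.0, -0.4, -0.2]
gripper_width: 17.6
t 5.5 yaw units -0.01 tool x -11.53 y -30.2 z 13.54 q6 -78.0
```

```bash
python3 -m inch '[{"x":-1.15,"y":-3,"z":0,"yaw":0,"gripper":-1},{"x":-1.15,"y":-3,"z":0,"yaw":0,"gripper":-1},{"x":-1.15,"y":-3,"z":0,"yaw":0,"gripper":-1},{"x":-1.15,"y":-3,"z":0,"yaw":0,"gripper":-1},{"x":-1.15,"y":-3,"z":0,"yaw":0,"gripper":-1},{"x":-1.15,"y":-3,"z":0,"yaw":0,"gripper":-1},{"x":-1.15,"y":-3,"z":0,"yaw":0,"gripper":-1},{"x":-1.15,"y":-3,"z":0,"yaw":0,"gripper":-1},{"x":-1.15,"y":-3,"z":0,"yaw":0,"gripper":-1},{"x":-1.15,"y":-3.2,"z":0,"yaw":0,"gripper":-1},{"x":0,"y":0,"z":0,"yaw":0,"gripper":-1},{"x":0,"y":0,"z":0,"yaw":0,"gripper":-1}]'; python3 -m inch '[{"x":0,"y":0,"z":2.5,"yaw":0,"gripper":-1},{"x":0,"y":0,"z":2.5,"yaw":0,"gripper":-1},{"x":0,"y":0,"z":2.5,"yaw":0,"gripper":-1},{"x":0,"y":0,"z":2.5,"yaw":0,"gripper":-1},{"x":0,"y":0,"z":2,"yaw":0,"gripper":-1},{"x":0,"y":0,"z":1.4,"yaw":0,"gripper":-1},{"x":0,"y":0,"z":0,"yaw":0,"gripper":-1},{"x":0,"y":0,"z":0,"yaw":0,"gripper":-0.3},{"x":0,"y":0,"z":0,"yaw":0,"gripper":-0.3},{"x":0,"y":0,"z":0,"yaw":0,"gripper":-0.3},{"x":0,"y":0,"z":0,"yaw":0,"gripper":-0.3},{"x":0,"y":0,"z":0,"yaw":0,"gripper":-0.3}]'; python3 go.py 507 -262 31 173.3
```

```text
time_s: 6.48
ee_pos: [505.9, -263.4, 164.8]
ee_rot: [180.0, -0.1, 173.0]
force: [-0.6, 0.7, -0.4]
gripper_width: 17.5
time_s: 7.48
ee_pos: [506.5, -262.2, 32.8]
ee_rot: [-180.0, 0.1, 173.2]
force: [-0.3, 0.7, -0.5]
gripper_width: 31.9
t 7.5 yaw units -0.02 tool x -0.04 y 0.03 z 0.18 q6 -112.0
```

```bash
python3 -m inch '[{"x":0,"y":0,"z":-2.5,"yaw":0,"gripper":-0.3},{"x":0,"y":0,"z":-2.5,"yaw":0,"gripper":-0.3},{"x":0,"y":0,"z":-2.5,"yaw":0,"gripper":-0.3},{"x":0,"y":0,"z":-2.5,"yaw":0,"gripper":1},{"x":0,"y":0,"z":-2.5,"yaw":0,"gripper":1},{"x":0,"y":0,"z":-2.5,"yaw":0,"gripper":1},{"x":1,"y":3,"z":0,"yaw":0,"gripper":1},{"x":1,"y":3,"z":0,"yaw":0,"gripper":1},{"x":1,"y":3,"z":0,"yaw":0,"gripper":1},{"x":1,"y":3,"z":0,"yaw":0,"gripper":1},{"x":1,"y":3,"z":0,"yaw":0,"gripper":1},{"x":1,"y":3,"z":0,"yaw":0,"gripper":1}]'; python3 -m inch '[{"x":1,"y":3.3,"z":0,"yaw":0,"gripper":1},{"x":1,"y":3.3,"z":0,"yaw":0,"gripper":1},{"x":1,"y":3.3,"z":0,"yaw":0,"gripper":1},{"x":1,"y":3.3,"z":0,"yaw":0,"gripper":1},{"x":1,"y":3.3,"z":0,"yaw":0,"gripper":1},{"x":1,"y":3.3,"z":0,"yaw":0,"gripper":1},{"x":1,"y":3.3,"z":0,"yaw":0,"gripper":1},{"x":1,"y":3.3,"z":0,"yaw":0,"gripper":1},{"x":1,"y":3.3,"z":0,"yaw":0,"gripper":1},{"x":1,"y":3.3,"z":0,"yaw":0,"gripper":1},{"x":1,"y":3.3,"z":0,"yaw":0,"gripper":1},{"x":0,"y":0,"z":0,"yaw":0,"gripper":1}]'; python3 go.py 403 310 50 173.3
```

```text
time_s: 8.48
ee_pos: [467.2, -75.0, 182.4]
ee_rot: [-180.0, 0.1, 173.2]
force: [1.1, -0.7, -0.6]
gripper_width: 88.8
time_s: 9.48
ee_pos: [400.9, 302.3, 182.4]
ee_rot: [179.8, 0.1, 173.5]
force: [0.1, 0.0, 0.1]
gripper_width: 91.3
t 9.5 yaw units 0.03 tool x -0.12 y 0.79 z 13.24 q6 -48.0
```

Run:
```python
from h import *
s=grab("side","pics/s2.png")["pixels"][:,:,::-1];t=grab("top","pics/t2.png")["pixels"][:,:,::-1]
a=cv2.resize(s[130:250,200:330],None,fx=4,fy=4);b=cv2.resize(s[240:340,250:380],None,fx=4,fy=4)
c=np.zeros((480,1040,3),np.uint8);c[:480,:520]=a;c[:400,520:]=b
cv2.imwrite("pics/v2.png",cv2.resize(c,(800,369),interpolation=cv2.INTER_AREA))
```

```text
(no output)
```

View pics/v2.png

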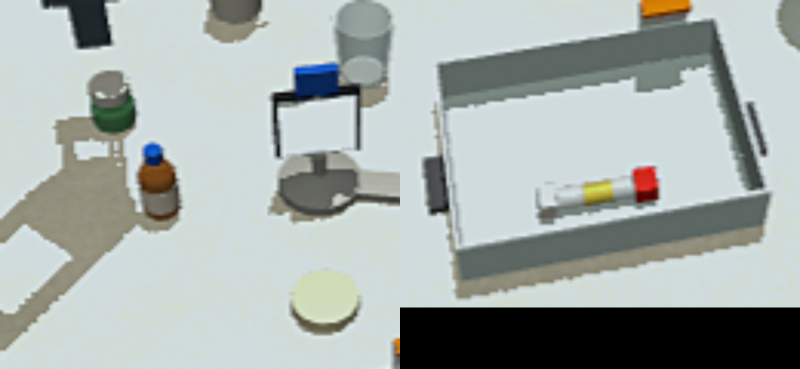

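The tube lies flat in the tub (crop 600,192), and the jar and bottle are undisturbed. Next I'll grip the jar.

```bash
python3 -m inch '[{"x":-0.2,"y":0.9,"z":2,"yaw":0,"gripper":1},{"x":0,"y":0,"z":3,"yaw":0,"gripper":1},{"x":0,"y":0,"z":3,"yaw":0,"gripper":1},{"x":0,"y":0,"z":3,"yaw":0,"gripper":1},{"x":0,"y":0,"z":2.2,"yaw":0,"gripper":1},{"x":0,"y":0,"z":0,"yaw":0,"gripper":1},{"x":0,"y":0,"z":0,"yaw":0,"gripper":-1},{"x":0,"y":0,"z":0,"yaw":0,"gripper":-1},{"x":0,"y":0,"z":0,"yaw":0,"gripper":-1},{"x":0,"y":0,"z":0,"yaw":0,"gripper":-1},{"x":0,"y":0,"z":0,"yaw":0,"gripper":-1},{"x":0,"y":0,"z":0,"yaw":0,"gripper":-1}]' 15; python3 -m inch '[{"x":0,"y":0,"z":0,"yaw":0,"gripper":-1},{"x":0,"y":0,"z":0,"yaw":0,"gripper":-1},{"x":0,"y":0,"z":0,"yaw":0,"gripper":-1},{"x":0,"y":0,"z":0,"yaw":0,"gripper":-1},{"x":0,"y":0,"z":0,"yaw":0,"gripper":-1},{"x":0,"y":0,"z":0,"yaw":0,"gripper":-1}]'
```

```text
time_s: 10.58
ee_pos: [404.9, 306.1, 50.7]
ee_rot: [179.9, 0.1, 173.2]
force: [-1.0, -0.1, 0.4]
gripper_width: 54.0
time_s: 11.08
ee_pos: [405.1, 306.5, 50.5]
ee_rot: [179.9, 0.1, 173.2]
force: [-0.2, 1.6, 5.4]
gripper_width: 44.6
```

```bash
python3 -m inch '[{"x":0,"y":0,"z":-1.5,"yaw":0,"gripper":-1},{"x":0,"y":0,"z":-2.5,"yaw":0,"gripper":-1},{"x":0,"y":0,"z":-3,"yaw":0,"gripper":-1},{"x":0,"y":0,"z":-3,"yaw":0,"gripper":-1},{"x":0,"y":0,"z":-3,"yaw":0,"gripper":-1},{"x":0,"y":0,"z":-2,"yaw":0,"gripper":-1},{"x":0,"y":0,"z":0,"yaw":0,"gripper":-1}]'; python3 go.py 447 -179 55.5 173.3
```

```text
time_s: 11.67
ee_pos: [406.1, 306.8, 203.7]
ee_rot: [179.7, 0.3, 173.2]
force: [1.0, 0.2, -1.4]
gripper_width: 44.9
t 11.7 yaw units -0.01 tool x -9.72 y -47.77 z 14.82 q6 -47.0
```

```bash
python3 -m inch '[{"x":-0.6,"y":-2,"z":0,"yaw":0,"gripper":-1},{"x":-0.6,"y":-3,"z":0,"yaw":0,"gripper":-1},{"x":-0.6,"y":-3,"z":0,"yaw":0,"gripper":-1},{"x":-0.6,"y":-3,"z":0,"yaw":0,"gripper":-1},{"x":-0.6,"y":-3,"z":0,"yaw":0,"gripper":-1},{"x":-0.6,"y":-3,"z":0,"yaw":0,"gripper":-1},{"x":-0.6,"y":-3,"z":0,"yaw":0,"gripper":-1},{"x":-0.6,"y":-3,"z":0,"yaw":0,"gripper":-1},{"x":-0.6,"y":-3,"z":0,"yaw":0,"gripper":-1},{"x":-0.6,"y":-3,"z":0,"yaw":0,"gripper":-1},{"x":-0.6,"y":-3,"z":0,"yaw":0,"gripper":-1},{"x":-0.6,"y":-3,"z":0,"yaw":0,"gripper":-1}]'; python3 -m inch '[{"x":-0.6,"y":-3,"z":0,"yaw":0,"gripper":-1},{"x":-0.6,"y":-3,"z":0,"yaw":0,"gripper":-1},{"x":-0.6,"y":-3,"z":0,"yaw":0,"gripper":-1},{"x":-0.6,"y":-2.5,"z":0,"yaw":0,"gripper":-1},{"x":0,"y":-1,"z":0,"yaw":0,"gripper":-1},{"x":0,"y":0,"z":0,"yaw":0,"gripper":-1},{"x":0,"y":0,"z":0,"yaw":0,"gripper":-1}]'; python3 go.py 447 -179 55.5 173.3
```

```text
time_s: 12.67
ee_pos: [433.2, -51.7, 198.3]
ee_rot: [-180.0, -0.2, 173.2]
force: [0.0, -0.6, -1.2]
gripper_width: 44.6
time_s: 13.25
ee_pos: [442.7, -176.5, 198.7]
ee_rot: [179.9, -0.2, 173.2]
force: [0.2, 0.6, -0.4]
gripper_width: 44.8
t 13.2 yaw units -0.03 tool x -0.45 y -0.2 z 14.32 q6 -106.0
```

```bash
python3 -m inch '[{"x":-0.4,"y":-0.2,"z":2.5,"yaw":0,"gripper":-1},{"x":0,"y":0,"z":3,"yaw":0,"gripper":-1},{"x":0,"y":0,"z":3,"yaw":0,"gripper":-1},{"x":0,"y":0,"z":2.5,"yaw":0,"gripper":-1},{"x":0,"y":0,"z":2,"yaw":0,"gripper":-1},{"x":0,"y":0,"z":0.9,"yaw":0,"gripper":-1},{"x":0,"y":0,"z":0,"yaw":0,"gripper":-1},{"x":0,"y":0,"z":0,"yaw":0,"gripper":-1}]';python3 go.py 447 -179 55.5 173.3
```

```text
time_s: 13.92
ee_pos: [447.7, -178.8, 61.2]
ee_rot: [180.0, -0.0, 173.3]
force: [0.6, -0.2, -0.4]
gripper_width: 44.6
t 13.9 yaw units -0.0 tool x 0.07 y -0.03 z 0.57 q6 -106.0
```

```bash
python3 -m inch '[{"x":0,"y":0,"z":0.5,"yaw":0,"gripper":-1},{"x":0,"y":0,"z":0,"yaw":0,"gripper":-1},{"x":0,"y":0,"z":0,"yaw":0,"gripper":-1},{"x":0,"y":0,"z":0,"yaw":0,"gripper":0.3},{"x":0,"y":0,"z":0,"yaw":0,"gripper":0.3},{"x":0,"y":0,"z":0,"yaw":0,"gripper":0.3},{"x":0,"y":0,"z":0,"yaw":0,"gripper":0.3}]';python3 -m inch '[{"x":0,"y":0,"z":-1.5,"yaw":0,"gripper":0.3},{"x":0,"y":0,"z":-3,"yaw":0,"gripper":0.3},{"x":0,"y":0,"z":-3,"yaw":0,"gripper":0.3},{"x":0,"y":0,"z":-3,"yaw":0,"gripper":1},{"x":0,"y":0,"z":-3,"yaw":0,"gripper":1},{"x":0,"y":0,"z":0,"yaw":0,"gripper":1}]'; python3 go.py 427 162 42 173.3
```

```text
time_s: 14.5
ee_pos: [447.7, -179.7, 56.2]
ee_rot: [-180.0, 0.0, 173.2]
force: [-0.1, -0.5, 0.8]
gripper_width: 59.2
time_s: 15.0
ee_pos: [450.7, -181.0, 196.8]
ee_rot: [-179.8, 0.7, 173.2]
force: [-0.1, -0.6, 0.7]
gripper_width: 76.3
t 15.0 yaw units -0.02 tool x 6.35 y 33.79 z 15.48 q6 -106.0
```

```bash
python3 -m inch '[{"x":0.6,"y":2.4,"z":0,"yaw":0,"gripper":1},{"x":0.6,"y":3.2,"z":0,"yaw":0,"gripper":1},{"x":0.6,"y":3.2,"z":0,"yaw":0,"gripper":1},{"x":0.6,"y":3.2,"z":0,"yaw":0,"gripper":1},{"x":0.6,"y":3.2,"z":0,"yaw":0,"gripper":1},{"x":0.6,"y":3.2,"z":0,"yaw":0,"gripper":1},{"x":0.6,"y":3.2,"z":0,"yaw":0,"gripper":1},{"x":0.6,"y":3.2,"z":0,"yaw":0,"gripper":1},{"x":0.6,"y":3.2,"z":0,"yaw":0,"gripper":1},{"x":0.6,"y":3.2,"z":0,"yaw":0,"gripper":1},{"x":0.3,"y":2.2,"z":0,"yaw":0,"gripper":1},{"x":0,"y":0,"z":0,"yaw":0,"gripper":1}]'; python3 -m inch '[{"x":0,"y":0,"z":0,"yaw":0,"gripper":1}]'; python3 go.py 427 162 42 173.3
python3 - <<'E'
from h import *
s=grab("side","pics/s3.png")["pixels"][:,:,::-1]
cv2.imwrite("pics/v3.png",cv2.resize(s[130:340,200:390],None,fx=2.8,fy=2.8))
E
```

```text
time_s: 16.0
ee_pos: [424.2, 162.8, 190.5]
ee_rot: [179.9, -0.0, 173.4]
force: [0.1, -0.5, 0.1]
gripper_width: 91.3
time_s: 16.08
ee_pos: [424.0, 160.1, 190.4]
ee_rot: [-179.9, -0.0, 173.4]
force: [0.1, -0.7, -0.1]
gripper_width: 91.0
t 16.1 yaw units 0.01 tool x -0.27 y 0.23 z 14.84 q6 -64.0
```

View pics/v3.png

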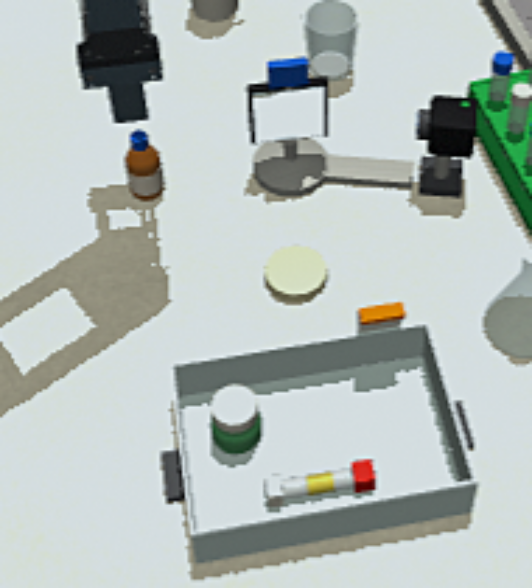

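The jar stands upright in the tub (235,420) clear of the tube, and the bottle is still at (143,170). On to the bottle.

```bash
python3 -m inch '[{"x":-0.2,"y":0.2,"z":3,"yaw":0,"gripper":1},{"x":0,"y":0,"z":3,"yaw":0,"gripper":1},{"x":0,"y":0,"z":3,"yaw":0,"gripper":1},{"x":0,"y":0,"z":3,"yaw":0,"gripper":1},{"x":0,"y":0,"z":2.8,"yaw":0,"gripper":1},{"x":0,"y":0,"z":0,"yaw":0,"gripper":1},{"x":0,"y":0,"z":0,"yaw":0,"gripper":-1},{"x":0,"y":0,"z":0,"yaw":0,"gripper":-1},{"x":0,"y":0,"z":0,"yaw":0,"gripper":-1},{"x":0,"y":0,"z":0,"yaw":0,"gripper":-1},{"x":0,"y":0,"z":0,"yaw":0,"gripper":-1},{"x":0,"y":0,"z":0,"yaw":0,"gripper":-1}]' 15; python3 -m inch '[{"x":0,"y":0,"z":0,"yaw":0,"gripper":-1},{"x":0,"y":0,"z":0,"yaw":0,"gripper":-1},{"x":0,"y":0,"z":0,"yaw":0,"gripper":-1},{"x":0,"y":0,"z":0,"yaw":0,"gripper":-1},{"x":0,"y":0,"z":0,"yaw":0,"gripper":-1},{"x":0,"y":0,"z":0,"yaw":0,"gripper":-1}]'; python3 -m inch '[{"x":0,"y":0,"z":-1.5,"yaw":0,"gripper":-1},{"x":0,"y":0,"z":-3,"yaw":0,"gripper":-1},{"x":0,"y":0,"z":-3,"yaw":0,"gripper":-1},{"x":0,"y":0,"z":-3,"yaw":0,"gripper":-1},{"x":0,"y":0,"z":-3,"yaw":0,"gripper":-1},{"x":0,"y":0,"z":-2,"yaw":0,"gripper":-1},{"x":0,"y":0,"z":0,"yaw":0,"gripper":-1},{"x":0,"y":0,"z":0,"yaw":0,"gripper":-1}]'; python3 go.py 541 -190 48 173.3
```

```text
time_s: 17.13
ee_pos: [427.1, 161.4, 43.8]
ee_rot: [180.0, 0.1, 173.2]
force: [-0.3, 0.4, -0.8]
gripper_width: 54.6
time_s: 17.63
ee_pos: [427.2, 161.7, 43.3]
ee_rot: [179.9, 0.1, 173.2]
force: [0.2, 2.8, 5.5]
gripper_width: 39.7
time_s: 18.3
ee_pos: [426.4, 160.9, 197.9]
ee_rot: [-180.0, 0.0, 173.2]
force: [-0.0, 0.5, -1.6]
gripper_width: 39.7
t 18.3 yaw units -0.02 tool x -15.47 y -33.52 z 14.99 q6 -64.0
```

```bash
python3 -m inch '[{"x":-1,"y":-2,"z":0,"yaw":0,"gripper":-1},{"x":-1.3,"y":-2.8,"z":0,"yaw":0,"gripper":-1},{"x":-1.3,"y":-2.8,"z":0,"yaw":0,"gripper":-1},{"x":-1.3,"y":-2.8,"z":0,"yaw":0,"gripper":-1},{"x":-1.3,"y":-2.8,"z":0,"yaw":0,"gripper":-1},{"x":-1.3,"y":-2.8,"z":0,"yaw":0,"gripper":-1},{"x":-1.3,"y":-2.8,"z":0,"yaw":0,"gripper":-1},{"x":-1.3,"y":-2.8,"z":0,"yaw":0,"gripper":-1},{"x":-1.3,"y":-2.8,"z":0,"yaw":0,"gripper":-1},{"x":-1.3,"y":-2.8,"z":0,"yaw":0,"gripper":-1},{"x":-1.3,"y":-2.8,"z":0,"yaw":0,"gripper":-1},{"x":-1.3,"y":-2.8,"z":0,"yaw":0,"gripper":-1}]'; python3 -m inch '[{"x":-0.2,"y":-0.7,"z":0,"yaw":0,"gripper":-1},{"x":0,"y":0,"z":0,"yaw":0,"gripper":-1},{"x":0,"y":0,"z":0,"yaw":0,"gripper":-1},{"x":0,"y":0,"z":3,"yaw":0,"gripper":-1},{"x":0,"y":0,"z":3,"yaw":0,"gripper":-1},{"x":0,"y":0,"z":3,"yaw":0,"gripper":-1},{"x":0,"y":0,"z":2,"yaw":0,"gripper":-1},{"x":0,"y":0,"z":0,"yaw":0,"gripper":-1},{"x":0,"y":0,"z":0,"yaw":0,"gripper":-1}]'; python3 go.py 541 -190 48 173.3
```

```text
time_s: 19.3
ee_pos: [538.5, -183.7, 195.0]
ee_rot: [179.9, -0.3, 173.2]
force: [0.5, 0.8, -1.2]
gripper_width: 39.7
time_s: 20.05
ee_pos: [539.9, -188.0, 87.1]
ee_rot: [179.9, -0.2, 173.3]
force: [0.2, -0.2, -1.4]
gripper_width: 39.9
t 20.1 yaw units 0.0 tool x -0.13 y -0.18 z 3.91 q6 -104.0
```

```bash
python3 -m inch '[{"x":0,"y":0,"z":1.5,"yaw":0,"gripper":-1},{"x":0,"y":0,"z":1.5,"yaw":0,"gripper":-1},{"x":0,"y":0,"z":0.8,"yaw":0,"gripper":-1},{"x":0,"y":0,"z":0,"yaw":0,"gripper":-1},{"x":0,"y":0,"z":0,"yaw":0,"gripper":-1},{"x":0,"y":0,"z":0,"yaw":0,"gripper":-1}]';  python3 go.py 541 -190 48 173.3
```

```text
time_s: 20.55
ee_pos: [541.9, -189.9, 51.3]
ee_rot: [-180.0, 0.1, 173.2]
force: [0.2, -0.4, -1.0]
gripper_width: 39.5
t 20.6 yaw units -0.01 tool x 0.09 y -0.02 z 0.33 q6 -104.0
```

```bash
python3 -m inch '[{"x":0,"y":0,"z":0.3,"yaw":0,"gripper":-1},{"x":0,"y":0,"z":0,"yaw":0,"gripper":-1},{"x":0,"y":0,"z":0,"yaw":0,"gripper":-1},{"x":0,"y":0,"z":0,"yaw":0,"gripper":0.25},{"x":0,"y":0,"z":0,"yaw":0,"gripper":0.25},{"x":0,"y":0,"z":0,"yaw":0,"gripper":0.25},{"x":0,"y":0,"z":0,"yaw":0,"gripper":0.25},{"x":0,"y":0,"z":0,"yaw":0,"gripper":0.25}]';python3 -m inch '[{"x":0,"y":0,"z":-1.5,"yaw":0,"gripper":0.25},{"x":0,"y":0,"z":-3,"yaw":0,"gripper":0.25},{"x":0,"y":0,"z":-3,"yaw":0,"gripper":0.25},{"x":0,"y":0,"z":-3,"yaw":0,"gripper":0.25},{"x":0,"y":0,"z":-3,"yaw":0,"gripper":1},{"x":0,"y":0,"z":-3,"yaw":0,"gripper":1},{"x":0,"y":0,"z":-3,"yaw":0,"gripper":1},{"x":0,"y":0,"z":0,"yaw":0,"gripper":1}]'; python3 go.py 594 60 240 168
python3 - <<'E'
from h import *
s=grab("side","pics/s4.png")["pixels"][:,:,::-1];t=grab("top","pics/t4.png")["pixels"][:,:,::-1]
a=cv2.resize(s[140:220,280:380],(800,640),interpolation=cv2.INTER_CUBIC)[:, :]
b=cv2.resize(s[235:340,250:380],(495,400)); c=np.zeros((600,800,3),np.uint8)
c[:400,:500]=cv2.resize(s[140:220,280:380],(500,400),interpolation=cv2.INTER_CUBIC)
c[:400,500:]=cv2.resize(t[135:215,255:315],(300,400),interpolation=cv2.INTER_CUBIC)
c[400:,:248]=cv2.resize(s[235:340,250:380],(248,200)); cv2.imwrite("pics/v4.png",c)
E
```

```text
time_s: 21.22
ee_pos: [541.0, -189.7, 47.0]
ee_rot: [-180.0, 0.0, 173.2]
force: [-0.2, -0.6, 0.6]
gripper_width: 57.1
time_s: 21.88
ee_pos: [543.8, -190.7, 248.7]
ee_rot: [-179.8, 0.7, 173.2]
force: [1.4, -0.7, 1.0]
gripper_width: 81.0
t 21.9 yaw units 1.04 tool x 0.3 y 25.57 z 0.87 q6 -104.0
```

View pics/v4.png

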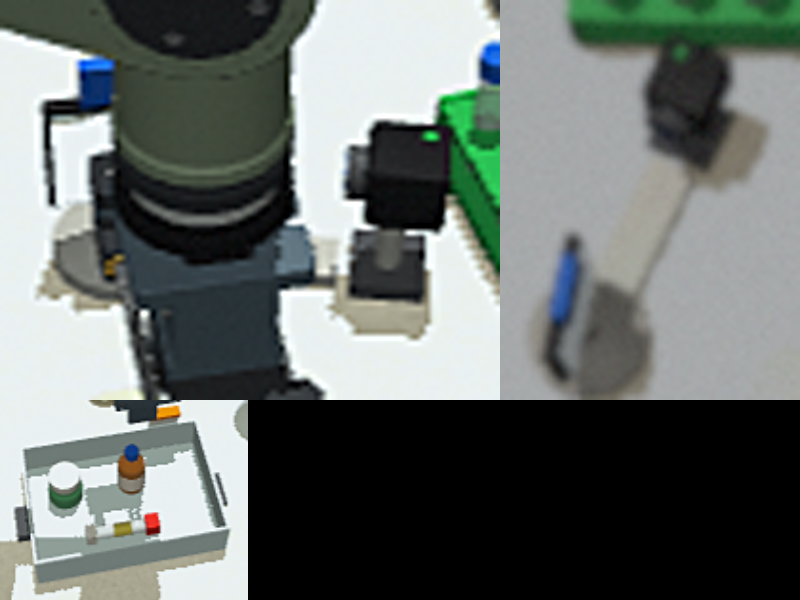

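All three things are in the tub, upright and clear of each other. The right panel shows the steel bar's centreline from (617,283) to (668,178), which I'll use to refine the camera's line.

```bash
python3 - <<'E'
from h import *
T=dict(np.load('pics/t4.npz'));S=dict(np.load('pics/s4.npz'))
tf=lambda x,y:(255+(x-500+.5)/5-.5,135+(y+.5)/5-.5); sf=lambda x,y:(280+(x+.5)/5-.5,140+(y+.5)/5-.5)
for z in (8,14):
  for a,b in(((597,275),(647,172)),((637,290),(690,185))):
    A,B=at(T,tf(*a),z),at(T,tf(*b),z); d=B-A; print(z,A[:2].round(),B[:2].round(),"bar angle",np.degrees(np.arctan2(d[1],d[0])).round(1))
print("lens",at(S,sf(352,172),90)[:2].round(1),"cambox top",at(T,tf(688,78),115)[:2].round(),at(S,sf(413,134),115)[:2].round())
# predicted
def pred(ax,th):
    ax=np.array(ax,float);u=np.array([np.cos(th),np.sin(th)])
    return ax+145*u
for th in (-16,-19,-22,-25,-28):
  L=pred((593,146),np.radians(th)); print(th,L.round(),(proj(S,[*L,90])[0]-[280,140])*5)
print("tag dot",)
E
python3 go.py 594 146 240 168
```

```text
8 [643. 142.] [723. 109.] bar angle -22.8
8 [632. 112.] [714.  76.] bar angle -23.9
14 [641. 142.] [722. 108.] bar angle -22.8
14 [630. 112.] [712.  75.] bar angle -23.9
lens [728.5  87.3] cambox top [761.  73.] [766.  84.]
-16 [732. 106.] [345.52330218 148.42897127]
-19 [730.  99.] [346.09614635 156.9785255 ]
-22 [727.  92.] [346.03862306 165.57795889]
-25 [724.  85.] [345.34375849 174.20393687]
-28 [721.  78.] [344.00629092 182.83251764]
tag dot
t 22.0 yaw units 1.04 tool x 1.84 y 33.94 z 0.32 q6 -104.0
```

```bash
python3 -m inch '[{"x":0,"y":0,"z":0,"yaw":1,"gripper":1},{"x":0.2,"y":2.5,"z":0,"yaw":0,"gripper":1},{"x":0.2,"y":3.2,"z":0,"yaw":0,"gripper":1},{"x":0.2,"y":3.2,"z":0,"yaw":0,"gripper":1},{"x":0.2,"y":3.2,"z":0,"yaw":0,"gripper":1},{"x":0.2,"y":3.2,"z":0,"yaw":0,"gripper":1},{"x":0.2,"y":3.2,"z":0,"yaw":0,"gripper":1},{"x":0.2,"y":3.2,"z":0,"yaw":0,"gripper":1},{"x":0.2,"y":3.2,"z":0,"yaw":0,"gripper":1},{"x":0.2,"y":3.2,"z":0,"yaw":0,"gripper":1},{"x":0,"y":3.2,"z":0,"yaw":0,"gripper":1},{"x":0,"y":2.6,"z":0,"yaw":0,"gripper":1}]'; python3 -m inch '[{"x":0,"y":0,"z":0,"yaw":0,"gripper":1},{"x":0,"y":0,"z":0,"yaw":0,"gripper":1},{"x":0,"y":0,"z":0,"yaw":0,"gripper":1}]'; python3 go.py 593 146 162 168
```

```text
time_s: 22.98
ee_pos: [591.8, 148.0, 239.8]
ee_rot: [-179.9, -0.2, 168.3]
force: [0.4, -0.7, 0.1]
gripper_width: 91.0
time_s: 23.23
ee_pos: [591.8, 145.2, 240.4]
ee_rot: [-179.9, -0.1, 168.2]
force: [1.2, -0.5, 0.4]
gripper_width: 90.8
t 23.2 yaw units 0.05 tool x -0.1 y 0.1 z 7.84 q6 -65.0
```

```bash
python3 -m inch '[{"x":-0.1,"y":0.1,"z":2,"yaw":0,"gripper":0},{"x":0,"y":0,"z":2,"yaw":0,"gripper":0},{"x":0,"y":0,"z":2,"yaw":0,"gripper":0},{"x":0,"y":0,"z":1.8,"yaw":0,"gripper":0},{"x":0,"y":0,"z":0,"yaw":0,"gripper":0},{"x":0,"y":0,"z":0,"yaw":0,"gripper":0},{"x":0,"y":0,"z":0,"yaw":0,"gripper":-0.4},{"x":0,"y":0,"z":0,"yaw":0,"gripper":-0.4},{"x":0,"y":0,"z":0,"yaw":0,"gripper":-0.4},{"x":0,"y":0,"z":0,"yaw":0,"gripper":-0.4}]' 20; python3 -m inch '[{"x":0,"y":0,"z":0,"yaw":0,"gripper":-1},{"x":0,"y":0,"z":0,"yaw":0,"gripper":-1},{"x":0,"y":0,"z":0,"yaw":0,"gripper":-1},{"x":0,"y":0,"z":0,"yaw":0,"gripper":-1},{"x":0,"y":0,"z":0,"yaw":0,"gripper":-1},{"x":0,"y":0,"z":0,"yaw":0,"gripper":-1}]'; python3 go.py 593 146 162 168; python3 -c "
from h import *
print(telemetry.state()['torque'])"
```

```text
time_s: 24.07
ee_pos: [594.2, 146.6, 165.0]
ee_rot: [180.0, 0.1, 168.2]
force: [-0.8, 0.3, 0.1]
gripper_width: 28.4
time_s: 24.57
ee_pos: [594.0, 147.3, 164.2]
ee_rot: [179.9, 0.0, 168.3]
force: [0.8, 3.4, 3.0]
gripper_width: 13.0
t 24.6 yaw units 0.05 tool x 0.07 y -0.15 z 0.22 q6 -65.0
[ 0.72917164 -0.2377457   0.47746361]
```

```bash
python3 -m inch '[{"x":0,"y":0,"z":0,"yaw":0,"gripper":-1},{"x":0,"y":0,"z":0,"yaw":0,"gripper":-1},{"x":0,"y":0,"z":0,"yaw":0,"gripper":-1},{"x":0,"y":0,"z":0,"yaw":-0.5,"gripper":-1},{"x":0,"y":0,"z":0,"yaw":-0.5,"gripper":-1},{"x":0,"y":0,"z":0,"yaw":-0.5,"gripper":-1},{"x":0,"y":0,"z":0,"yaw":-0.5,"gripper":-1},{"x":0,"y":0,"z":0,"yaw":0,"gripper":-1}]' 30; python3 -m inch '[{"x":0,"y":0,"z":0,"yaw":-0.6,"gripper":-1},{"x":0,"y":0,"z":0,"yaw":-0.6,"gripper":-1},{"x":0,"y":0,"z":0,"yaw":-0.6,"gripper":-1},{"x":0,"y":0,"z":0,"yaw":-0.6,"gripper":-1},{"x":0,"y":0,"z":0,"yaw":-0.6,"gripper":-1},{"x":0,"y":0,"z":0,"yaw":-0.6,"gripper":-1},{"x":0,"y":0,"z":0,"yaw":-0.6,"gripper":-1},{"x":0,"y":0,"z":0,"yaw":-0.6,"gripper":-1},{"x":0,"y":0,"z":0,"yaw":-0.6,"gripper":-1},{"x":0,"y":0,"z":0,"yaw":-0.6,"gripper":-1},{"x":0,"y":0,"z":0,"yaw":-0.6,"gripper":-1},{"x":0,"y":0,"z":0,"yaw":-0.6,"gripper":-1}]'; python3 -m inch '[{"x":0,"y":0,"z":0,"yaw":0,"gripper":-1},{"x":0,"y":0,"z":0,"yaw":0,"gripper":-1},{"x":0,"y":0,"z":0,"yaw":0,"gripper":-1},{"x":0,"y":0,"z":0,"yaw":0,"gripper":-1}]'; python3 go.py 593 146 162 214.3
python3 - <<'E'
from h import *
print(telemetry.state()['torque'])
s=grab("side","pics/s5.png")["pixels"][:,:,::-1];t=grab("top","pics/t5.png")["pixels"][:,:,::-1]
c=np.zeros((600,800,3),np.uint8)
c[:,:400]=cv2.resize(s[130:250,270:350],(400,600),interpolation=cv2.INTER_CUBIC)
c[:350,400:]=cv2.resize(t[160:230,240:320],(400,350),interpolation=cv2.INTER_CUBIC)
c[350:,400:710]=cv2.resize(s[235:340,250:380],(310,250)); cv2.imwrite("pics/v5.png",c)
E
```

```text
time_s: 25.23
ee_pos: [594.2, 147.1, 164.2]
ee_rot: [179.9, 0.1, 178.2]
force: [1.3, 5.1, 1.6]
gripper_width: 11.6
time_s: 26.23
ee_pos: [594.3, 146.8, 164.2]
ee_rot: [-180.0, 0.1, -145.8]
force: [2.2, 4.0, 2.3]
gripper_width: 11.6
time_s: 26.57
ee_pos: [594.3, 146.7, 164.2]
ee_rot: [-180.0, 0.1, -145.9]
force: [2.6, 4.8, 3.3]
gripper_width: 11.7
t 26.6 yaw units -0.03 tool x 0.15 y 0.01 z 0.22 q6 -111.0
[ 0.88707086 -0.38747203 -0.06736385]
```

View pics/v5.png

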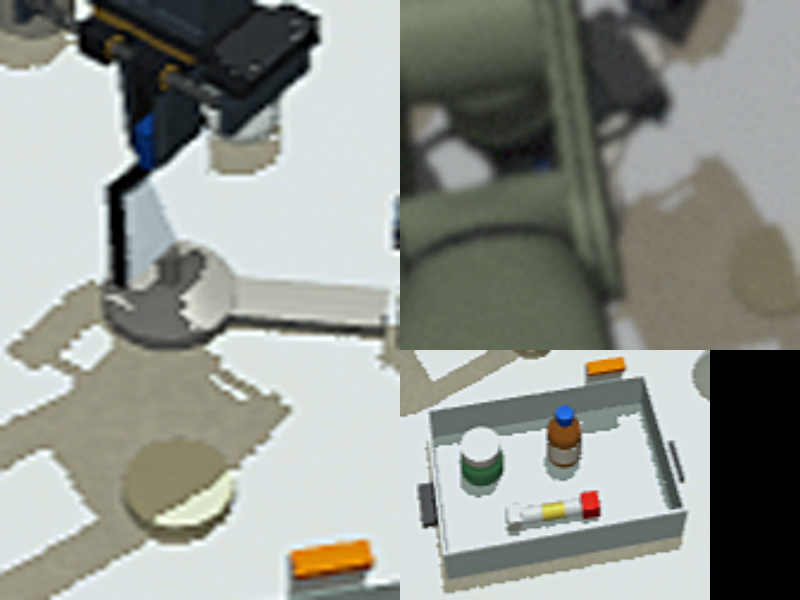

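The mirror is turned and gripped flush at 11.6 mm. Its near frame corner is at (108,187) and the foot edge at (120,285). The tub contents are all standing or lying as placed. One numeric check before handing in.

Run:
```python
from h import *
S=dict(np.load('pics/s5.npz'))
f=lambda x,y:(270+(x+.5)/5-.5,130+(y+.5)/5-.5)
ax=np.array([593.5,146.5])
for th in (28,31,34,37,40):
  u=np.array([np.cos(np.radians(th)),np.sin(np.radians(th))]); q=[(proj(S,[*(ax-45*u),z])[0]-[270,130])*5 for z in (133,47)]; print(th,np.round(q).tolist())
print("tag top L/R",at(S,f(292,551),94)[:2].round(),at(S,f(371,541),94)[:2].round(), "bench corner",at(S,f(108,187),133)[:2].round())
for lens in(-21,-23.5,-26):
  for tag in((602,-135),(605,-141)):
    r=np.radians(2*(214.1-180-90)-lens); d=np.array(tag)-ax; print(lens,tag,"miss",round(-np.sin(r)*d[0]+np.cos(r)*d[1],1))
```

```text
28 [[111.0, 188.0], [117.0, 285.0]]
31 [[114.0, 190.0], [119.0, 287.0]]
34 [[117.0, 192.0], [122.0, 288.0]]
37 [[120.0, 193.0], [125.0, 290.0]]
40 [[123.0, 195.0], [128.0, 292.0]]
tag top L/R [ 583. -134.] [ 626. -140.] bench corner [552. 129.]
-21 (602, -135) miss 12.4
-21 (605, -141) miss 15.5
-23.5 (602, -135) miss 0.1
-23.5 (605, -141) miss 3.0
-26 (602, -135) miss -12.1
-26 (605, -141) miss -9.6
```

```bash
python3 -m inch '[{"x":0,"y":0,"z":0,"yaw":0,"gripper":-1},{"x":0,"y":0,"z":0,"yaw":0,"gripper":-1},{"x":0,"y":0,"z":0,"yaw":0,"gripper":-1},{"x":0,"y":0,"z":0,"yaw":0,"gripper":-1},{"x":0,"y":0,"z":0,"yaw":0,"gripper":-1},{"x":0,"y":0,"z":0,"yaw":0,"gripper":-1},{"x":0,"y":0,"z":0,"yaw":0,"gripper":-1},{"x":0,"y":0,"z":0,"yaw":0,"gripper":-1}]'; python3 -c "
from workcell import env; print(env.job_done())"
```

```text
time_s: 27.33
ee_pos: [594.3, 146.7, 164.2]
ee_rot: [-180.0, 0.1, -145.8]
force: [3.3, 4.3, 1.9]
gripper_width: 11.8
the job is handed in; nothing more can be done
None
```

I put the tube, jar and bottle into the tub and turned the mirror about 46° by its grip. I handed the job in at 27.3 s, still pinching the grip with a 30 N command; the hand-in reported no verdict.

- **Tub:** the last picture shows the bottle and jar upright and the tube lying flat, all released and clear of each other.
- **Mirror:** the pads sit flush on the grip (11.8 mm opening for a 12 mm bar) and the tool yaw is 214.2°. The reflected line of sight works out to pass within about 0–16 mm of the tag (limit 40 mm) over the likely error in the lens direction.
- **Disagreement:** the mirror frame's corner in the side picture fits 28–33° better than the 34° from the tool. That is close to the pixel accuracy. At 31° the line would be about 30 mm further off, and at 28° it could miss the 40 mm limit. I trusted the flush grip.
- **Bystanders:** the ones in view looked unmoved. I did not measure them again at the end.

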